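# Lay out the gear set in build order

### The arm

A 6-joint arm with a two-finger parallel gripper is mounted at the origin on the work surface. World frame = base frame: x ahead of the robot, y to its left, z up, the work surface at z = 0. Lengths are in m, angles in degrees, forces in N, time in s.
With the tool pointing down it reaches from about 0.275 to 0.75 m from the base axis. Payload 10.2 kg.
Tool frame: the origin (TCP) lies midway between the tips of the shut fingers; the grasp point (between the pads) lies 19 mm behind it; z points along the fingers, y is the line along which they close (so a half turn about z gives the same grasp; the last joint's range is limited). The gripper opens to 85 mm and grips with 20 to 120 N. Pads are 22 mm wide; open, the fingers measure 114 mm over their backs; the gripper's body (76 mm by 85 mm) begins 54 mm behind the grasp point. The pads swing forward as they close: fully open they stand 13 mm farther back than shut.
Start: joints at [55.268, 17.928, 85.812, -0, 76.261, -12.8], TCP at [0.196, 0.487, 0.231] pointing down, gripper open.
Joint ranges: [-168.41, 168.41], [-55.51, 124.54], [10.69, 146.95], [-70.63, 250.63], [1, 178], [-165.06, 165.06]. Speed limits (degrees/s): [136.94, 136.94, 172.46, 180, 180, 180].

### API

Orientations are given as [roll, pitch, yaw] about the fixed x, y, z axes, in that order (R = Rz(yaw) Ry(pitch) Rx(roll)).
In Python, from plant import manip gives the robot as it stands. The module is installed in compiled form; this text tells all that it offers.
- The arm moves only by the tool send_rows, never from a script. Its argument "targets" is a list of rows, each an object of numbers: "dx", "dy", "dz": the shift along the tool's x, y, z as a fraction of full scale; "rx", "ry", "rz": the turn, a rotation vector about the tool's x, y, z as a fraction of full scale. In form: [{"dx": .., "dy": .., "dz": .., "rx": .., "ry": .., "rz": ..}, ...]. A call has 1 to 12 rows; each row shifts and turns the commanded pose from where the row before left it, along the tool's axes as they then stand; what a row does not reach is not made up. Full scale, the value 1, is 0.05 m for a shift and 0.1 rad for a turn. A row lasts 1/10 s, in which the tool goes at most 50 mm and 8.59 degrees, less where a joint would pass 70% of its speed; a pose out of reach is approached as far as the arm can. A call with a number of a shift or a turn outside -1 to 1 is refused whole. A call with a gripper value outside its range is refused whole. "jaw" is the opening, from -1 (shut) to 1 (fully open), set as the call begins (left out, the last holds). The fingers move at their own pace and stop on an object; "grip_force" is the grip in N (left out, the last holds). Time passes only in rows, so rows that do not move let the fingers close. It gives the time, the measured TCP pose, the force, the opening and the grip force at its end, in the units of the state.
- manip.get_state(): the state, without advancing time (a new reading comes with each control period).
- manip.read_camera(name): name is "side" or "top"; returns (picture, depth): 384x512x3 uint8, blue, green, red; 384x512 float32, m along the optical axis (not along the pixel's ray), 0 where there is no reading.
- manip.calibration(name): a dict with "fx", "fy", "cx", "cy" (pixels), "k1" (the pictures are not rectified: a ray, as slopes to the right and down, at radius r is drawn at 1 + k1 r^2 times it, then the intrinsics apply), "extrinsics" (4x4, takes a point from camera to world coordinates). Camera axes: x right, y up, looking along -z (the intrinsics and any distortion apply to the point x, -y, -z); pixel columns grow to the right and rows downward; lengths in m; the calibration is good to about 2 mm. A picture is of the moment at which its call begins. calibration takes no time and is no camera call.
- manip.sign_off(): hands the job in; it is judged then, once.
The state is a dict: "t": time; "joints": joint angles; "qvel": joint speeds; "effort": joint torques, N m; "tcp_pos": TCP position; "tool_rot": TCP orientation; "ft_force": force on the tool from outside, world axes, zero at the start; "moment": the same for the moment, N m; "gripper_width": finger opening in m; "grip_force": force on a finger pad.
Only numpy, scipy, OpenCV 4.12 (cv2) and the standard library are available. Lean on these libraries where they do the work, as an engineer would, in place of code of your own. Each camera call takes 0.05 s, during which the arm holds its last target. There are 200 camera calls.

### The job

Lay out the gear set on the yellow sheet for the rebuild, every part upright as it lies now: the toothed steel gear midway between the dark clutch drum and the aluminium flange, the brass ring seated flat on the gear around its hub, the dark pinion standing in line in the middle of the gap between the gear and the drum, and the blue-sealed bearing on the sheet straight behind the gear (the side away from the robot, square to the drum-flange row) with a gap of one to two finger widths (about 30 mm). The pinion must touch neither gear nor drum; let go of everything, and leave the oil bottle, the spray can and the wrench where they are.

Things in the scene. Friction and masses are not known exactly. Their poses are not given: they have to be found in the camera images.
- sheet: Thin yellow layout sheet, fixed and flat on the bench (1 mm; parts on it stand at bench height z = 0), 440 mm along its y and 190 mm along its x (from x = -55 to +135 mm). Origin: the midpoint between drum and flange, on the bench. Its y axis is the drum-flange row; its x axis points behind, away from the robot. Turned up to 0.2 rad
- drum: Dark steel clutch drum, heavy and fixed, an open round cup with ribbed outside, diameter 90, height 45 mm, with a short bright post inside. Origin: centre of its underside. It stands on the sheet's y axis 165 mm from the sheet's origin, on either side (+y or -y) at random; the flange at the other end
- flange: Aluminium output flange, heavy and fixed: round disc of diameter 90, 14 mm thick, six dark bolt heads, central stub of diameter 40 up to 60 mm height. Origin: centre of its underside; 165 mm from the sheet's origin, at the other end of the row from the drum
- gear: Bright steel spur gear, loose, lying flat: toothed disc of diameter 60, 20 mm thick, and on top a round hub of diameter 26 standing 18 mm higher (total 38 mm); about 0.4 kg. Can be gripped by the hub. Origin: centre of its underside, z up
- ring: Plain brass ring, loose, lying flat: outer diameter 52, bore 38, height 14 mm; about 0.09 kg. It goes over the gear's hub with 6 mm play all round and rests on the 20 mm high disc. Origin: centre of its underside, z up
- pinion: Dark steel pinion, loose, standing upright: toothed cylinder of diameter 34, height 40 mm; about 0.2 kg. Origin: centre of its underside, z up
- bearing: Ball bearing, loose, lying flat: steel disc of diameter 52, height 15 mm with a blue seal ring on top and dark centre; about 0.15 kg. Origin: centre of its underside, z up
- oil: Bystander: white bottle with a red band and a blue pointed cap, diameter 68, height 205 mm, loose. Origin: centre of its underside
- spray: Bystander: red and orange spray can, diameter 60, height 150 mm, loose. Origin: centre of its underside
- wrench: Bystander: steel wrench lying flat, 160 mm long, loose, lying on the left beyond the loose parts. Origin: under its middle
There are look-alikes about, which are no part of the job. Of the things that look like the ring, take the one that is farthest to the robot's right at the start.

How it is judged (in metres and radians):
At the end, for the whole second after the job is handed in: Gear within 15 mm of mid-row (x, y); ring flat on it, centred to 8 mm; pinion within 15 mm of the row line, 65-103 mm from the drum's centre; bearing 62-108 mm behind the row, within 20 mm sideways; pinion and bearing touch no neighbour; all upright to 0.1 rad, on the sheet, at rest, released (x of gear in the frame of sheet between -0.015 and 0.015 m and y of gear in the frame of sheet between -0.015 and 0.015 m and height (world z) of gear between -0.004 and 0.004 m and horizontal distance between ring and gear below 0.008 m and z of ring in the frame of gear between 0.017 and 0.023 m and x of bearing in the frame of sheet between 0.062 and 0.108 m and y of bearing in the frame of sheet between -0.02 and 0.02 m and height (world z) of bearing between -0.004 and 0.004 m and x of pinion in the frame of sheet between -0.015 and 0.015 m and horizontal distance between pinion and drum between 0.065 and 0.103 m and height (world z) of pinion between -0.004 and 0.004 m and y of pinion in the frame of sheet between -0.11 and 0.11 m and contact force between each of pinion, bearing and gear below 0.05 N and contact force between pinion and drum below 0.05 N and angle between each of gear, ring, pinion, bearing's own z axis and vertical below 0.1 rad and linear speed of each of gear, ring, pinion, bearing below 0.02 m/s and contact force between each of gear, ring, pinion, bearing and the fingers below 0.05 N).
It fails at once if the oil bottle is moved by more than 25 mm (distance of oil from where it was at the start of the episode above 0.025 m).
It fails at once if the spray can is moved by more than 25 mm (distance of spray from where it was at the start of the episode above 0.025 m).
It fails at once if the wrench is moved by more than 25 mm (distance of wrench from where it was at the start of the episode above 0.025 m).
It also fails if it takes over 102 s, if anything falls off the work surface, if the arm or the gripper's body presses on something with over 40 N, if the wrist force passes 120 N, or if a joint passes its speed limit or range.

## Working session

There is one attempt and no reset: what is moved stays moved. The work goes in short steps, Python scripts to look and compute and a tool call to move; the robot and the scene stay as the last step left them, time stands still between calls to the robot, and variables do not carry over. Pictures are saved under pics/ and viewed, at most 14 in all, crops included, and the job is handed in when it is done.

Besides the shell and the picture viewer there is one more tool, called after "Request:" as name([rows], argument=value, ...), one row to a line, values as JSON. send_rows: Moves the arm, as the interface text tells. Shift numbers are shares of 0.05 m and turn numbers shares of 0.1 rad, none past 1 either way. Its arguments: {"type":"object","properties":{"targets":{"type":"array"},"jaw":{"type":"number"},"grip_force":{"type":"number"}},"required":["targets"]}

```bash
mkdir -p pics
cat > h.py <<'E'
import numpy as np, cv2
from plant import manip
def grab(n):
    p,d=manip.read_camera(n); np.savez('%s.npz'%n,p=p,d=d); return p,d
def load(n):
    z=np.load('%s.npz'%n); return z['p'],z['d']
def cloud(n,d):
    c=manip.calibration(n); K=np.array([[c['fx'],0,c['cx']],[0,c['fy'],c['cy']],[0,0,1.]])
    v,u=np.mgrid[:d.shape[0],:d.shape[1]]
    dx=(u-c['cx'])/c['fx']; dy=(v-c['cy'])/c['fy']; x,y=dx.copy(),dy.copy()
    for _ in range(8):
        s=1+c['k1']*(x*x+y*y); x,y=dx/s,dy/s
    P=np.stack([x*d,-y*d,-d,np.ones_like(d)],-1)@np.array(c['extrinsics']).T
    P=P[...,:3]; P[d==0]=np.nan; return P
E
python3 - <<'E'
from h import *
for n in ('top','side'):
    p,d=grab(n); cv2.imwrite('pics/%s0.png'%n,cv2.resize(p,(800,600)))
    c=manip.calibration(n);print(n,c['k1'],c['fx'],np.round(c['extrinsics'],3).tolist())
print(manip.get_state())
E
```

```text
top -0.04397731365430102 471.23202545532735 [[0.021, 0.991, -0.134, 0.293], [-1.0, 0.023, 0.01, 0.033], [0.013, 0.134, 0.991, 1.699], [0.0, 0.0, 0.0, 1.0]]
side 0.06530263681207892 461.47735243832125 [[0.88, 0.353, -0.318, 0.012], [-0.475, 0.668, -0.573, -0.878], [0.009, 0.655, 0.755, 1.218], [0.0, 0.0, 0.0, 1.0]]
{'t': 0.1, 'joints': array([ 5.52687489e+01,  1.79557757e+01,  8.58486505e+01, -3.08376205e-04,
        7.62626027e+01, -1.28000880e+01]), 'qvel': array([-0.06183605, -0.03850443, -0.21408143,  0.01030391, -0.07283747,
        0.028069  ]), 'effort': array([ 2.08446516e-03, -4.12896430e+01, -2.60140693e+01, -1.99125752e-04,
        3.00381871e-03,  5.26411793e-05]), 'tcp_pos': array([0.19596272, 0.48680676, 0.23080305]), 'tool_rot': array([-1.79934570e+02, -1.45582199e-02,  1.58068902e+02]), 'ft_force': array([-0.45429934, -0.59233839,  0.91228565]), 'moment': array([ 0.01638904, -0.03008527,  0.00203312]), 'grip_force': 0.0, 'gripper_width': 0.08555346433829317}
```

View pics/top0.png

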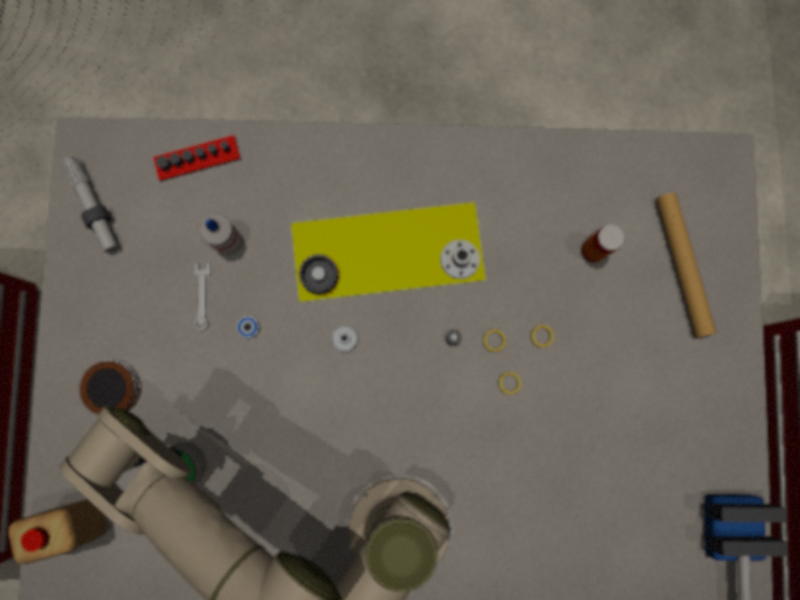

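View pics/side0.png

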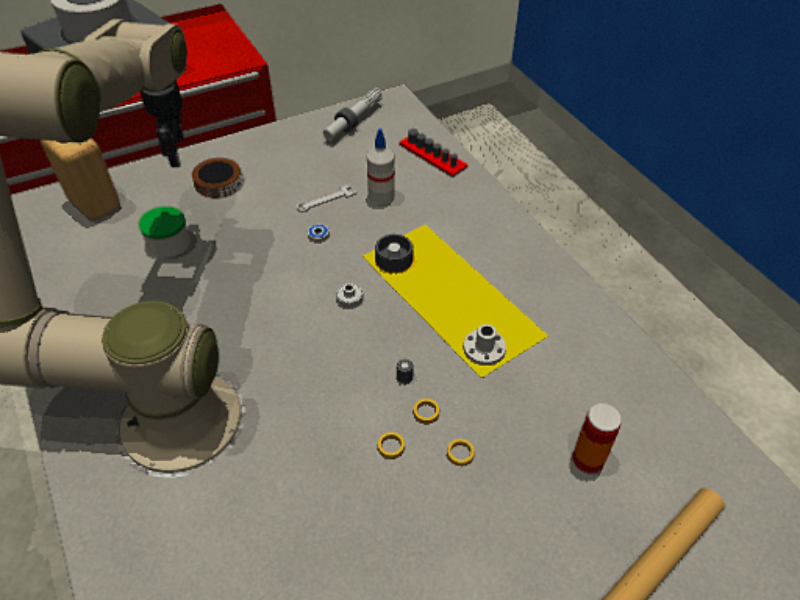

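Top picture (800x600): drum (319,274), flange (461,259), gear (345,339), pinion (454,338), bearing (248,327), oil (218,233), spray (603,243), wrench (202,297). The ring-like things are at (495,340), (543,336) and (510,383). In the top view image right is -y (robot's right), so the one at (543,336) fits. I'll enlarge that area to confirm.

```bash
cat > m.py <<'E'
from h import *
def parts(n,zmin=0.006,show=True):
    p,d=load(n); P=cloud(n,d)
    m=((P[...,2]>zmin)&(P[...,0]>0.22)&(P[...,0]<0.75)&(np.abs(P[...,1])<0.5)).astype(np.uint8)
    k,l,st,c=cv2.connectedComponentsWithStats(m,connectivity=8)
    for i in range(1,k):
        if st[i,4]<15: continue
        Q=P[l==i]; z=np.percentile(Q[:,2],90); 
        T=Q[Q[:,2]>z-0.006]
        (cx,cy),(w,h),a=cv2.minAreaRect(T[:,:2].astype(np.float32))
        print(n,'px',np.round(c[i]*800/512).astype(int),'n',st[i,4],'toprect',np.round([cx,cy,w,h],4),'ztop %.4f'%z,'mean',np.round(T.mean(0)[:2],4),'allmid',np.round((Q.min(0)+Q.max(0))[:2]/2,4))
if __name__=='__main__':
    for n in ('top','side'):
        p,d=load(n);P=cloud(n,d)
        h=cv2.cvtColor(p,cv2.COLOR_BGR2HSV); y=((h[...,0]>25)&(h[...,0]<35)&(h[...,1]>200)&(abs(P[...,1])<.3)).astype(np.uint8)
        y=cv2.morphologyEx(y,cv2.MORPH_OPEN,np.ones((3,3)))
        Y=P[y>0]; Y=Y[np.isfinite(Y[:,0])]
        r=cv2.minAreaRect(Y[:,:2].astype(np.float32)); print(n,'sheet',r,'z',np.median(Y[:,2]))
        t=P[(abs(P[...,0]-.3)<.02)&(abs(P[...,1])<.08)]; print('table z',np.median(t[:,2]))
        parts(n)
E
python3 m.py
python3 - <<'E'
from h import *
p,_=load('top'); cv2.imwrite('pics/crop1.png',cv2.resize(p[195:260,270:370],(800,520),interpolation=cv2.INTER_CUBIC))
E
```

```text
top sheet ((0.6359848380088806, 0.03794984519481659), (0.18488237261772156, 0.4335205852985382), 7.866698741912842) z 8.70987116835531e-05
table z -0.0010789172565245364
top px [220 234] n 478 toprect [0.6464 0.4114 0.0211 0.0238] ztop 0.1695 mean [0.6447 0.4108] allmid [0.6632 0.4305]
top px [602 243] n 443 toprect [ 0.6465 -0.4451  0.0538  0.0549] ztop 0.1522 mean [ 0.6459 -0.4445] allmid [ 0.6556 -0.4419]
top px [460 258] n 479 toprect [ 0.6185 -0.1316  0.0367  0.0365] ztop 0.0596 mean [ 0.6184 -0.1314] allmid [ 0.622  -0.1329]
top px [318 273] n 494 toprect [0.573  0.195  0.0867 0.0855] ztop 0.0453 mean [0.5725 0.1939] allmid [0.5758 0.197 ]
top px [202 289] n 105 toprect [0.5265 0.4678 0.0367 0.1467] ztop 0.0127 mean [0.5345 0.4647] allmid [0.5264 0.4671]
top px [247 326] n 169 toprect [0.4493 0.3557 0.0483 0.0477] ztop 0.0186 mean [0.4494 0.3555] allmid [0.4483 0.3551]
top px [542 335] n 81 toprect [ 0.4428 -0.3251  0.0456  0.0472] ztop 0.0178 mean [ 0.4434 -0.3235] allmid [ 0.4449 -0.3226]
top px [344 337] n 210 toprect [0.4274 0.1317 0.0225 0.0224] ztop 0.0373 mean [0.4277 0.
[... 1455 characters left out ...]
5  0.037 ] ztop 0.0598 mean [ 0.6157 -0.1337] allmid [ 0.6201 -0.1321]
side px [404 370] n 134 toprect [ 0.4335 -0.117   0.031   0.0317] ztop 0.0415 mean [ 0.4324 -0.1173] allmid [ 0.4324 -0.1173]
side px [426 410] n 115 toprect [ 0.4287 -0.2146  0.0534  0.0463] ztop 0.0164 mean [ 0.4286 -0.2137] allmid [ 0.4289 -0.2124]
side px [596 437] n 922 toprect [ 0.6471 -0.4452  0.0537  0.0512] ztop 0.1516 mean [ 0.6473 -0.446 ] allmid [ 0.6577 -0.4482]
side px [390 444] n 131 toprect [ 0.3321 -0.2497  0.0484  0.0493] ztop 0.0163 mean [ 0.3322 -0.2497] allmid [ 0.3319 -0.2492]
side px [460 451] n 133 toprect [ 0.4411 -0.3241  0.0496  0.0504] ztop 0.0161 mean [ 0.441  -0.3239] allmid [ 0.4404 -0.3238]
```

View pics/crop1.png

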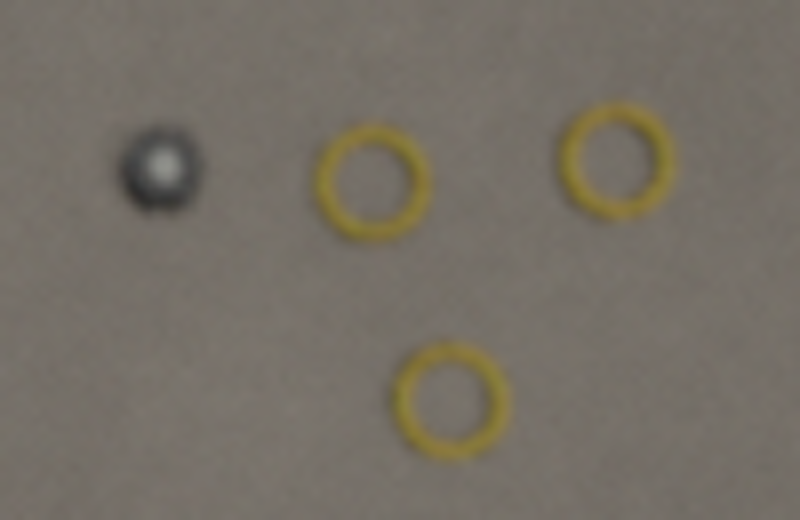

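The crop shows the pinion at (162,170) and three brass rings at (375,183), (618,162) and (450,400). The farthest right one, (618,162), is at world (0.442, -0.324), so that is the ring. Next I turn the tool to yaw 98° so its axes match the sheet's axes.

```bash
cat > go.py <<'E'
import sys
from h import *
from scipy.spatial.transform import Rotation as R
s=manip.get_state(); r=R.from_euler('xyz',s['tool_rot'],degrees=True)
t=np.array([float(a) for a in sys.argv[1:4]])
want=R.from_euler('xyz',[180,0,float(sys.argv[4]) if len(sys.argv)>4 else 98.03],degrees=True)
print('shift units',np.round(want.inv().apply(t-s['tcp_pos'])/0.05,2),'rot units',np.round((r.inv()*want).as_rotvec()/0.1,2),'tcp',np.round(s['tcp_pos'],4),'t',round(s['t'],2),'w',round(s['gripper_width'],4))
E
python3 go.py 0.447 0.3545 0.12
```

```text
shift units [-3.32  4.6   2.22] rot units [-1.000e-02  0.000e+00  1.048e+01] tcp [0.196  0.4868 0.2308] t 0.1 w 0.0856
```

Request:
send_rows([
  {"rz":0.95},
  {"rz":0.95},
  {"rz":0.95},
  {"rz":0.95},
  {"rz":0.95},
  {"rz":0.95},
  {"rz":0.95},
  {"rz":0.95},
  {"rz":0.95},
  {"rz":0.95},
  {"rz":0.95},
  {},
], jaw=1, grip_force=60)

```text
schema error: expected keys dx, dy, dz, rx, ry, rz
```

```bash
python3 go.py 0.447 0.3545 0.12
```

```text
shift units [-3.32  4.6   2.22] rot units [-1.000e-02  0.000e+00  1.048e+01] tcp [0.196  0.4868 0.2308] t 0.1 w 0.0856
```

Request:
send_rows([
  {"dx":0,"dy":0,"dz":0,"rx":0,"ry":0,"rz":0.95},
  {"dx":0,"dy":0,"dz":0,"rx":0,"ry":0,"rz":0.95},
  {"dx":0,"dy":0,"dz":0,"rx":0,"ry":0,"rz":0.95},
  {"dx":0,"dy":0,"dz":0,"rx":0,"ry":0,"rz":0.95},
  {"dx":0,"dy":0,"dz":0,"rx":0,"ry":0,"rz":0.95},
  {"dx":0,"dy":0,"dz":0,"rx":0,"ry":0,"rz":0.95},
  {"dx":0,"dy":0,"dz":0,"rx":0,"ry":0,"rz":0.95},
  {"dx":0,"dy":0,"dz":0,"rx":0,"ry":0,"rz":0.95},
  {"dx":0,"dy":0,"dz":0,"rx":0,"ry":0,"rz":0.95},
  {"dx":0,"dy":0,"dz":0,"rx":0,"ry":0,"rz":0.95},
  {"dx":0,"dy":0,"dz":0,"rx":0,"ry":0,"rz":0.95},
  {"dx":0,"dy":0,"dz":0,"rx":0,"ry":0,"rz":0},
], jaw=1, grip_force=60)

```text
t: 1.3
tcp_pos: [0.196, 0.4869, 0.231]
tool_rot: [-180.0, 0.0, 98.1]
ft_force: [0.0, 0.6, -0.8]
gripper_width: 0.0856
grip_force: 0.0
```

```bash
python3 go.py 0.447 0.3545 0.12
```

```text
shift units [-3.32  4.6   2.22] rot units [-0.01  0.01  0.02] tcp [0.196  0.4869 0.231 ] t 1.3 w 0.0856
```

Request:
send_rows([
  {"dx":-0.415,"dy":0.575,"dz":0.28,"rx":0,"ry":0,"rz":0},
  {"dx":-0.415,"dy":0.575,"dz":0.28,"rx":0,"ry":0,"rz":0},
  {"dx":-0.415,"dy":0.575,"dz":0.28,"rx":0,"ry":0,"rz":0},
  {"dx":-0.415,"dy":0.575,"dz":0.28,"rx":0,"ry":0,"rz":0},
  {"dx":-0.415,"dy":0.575,"dz":0.28,"rx":0,"ry":0,"rz":0},
  {"dx":-0.415,"dy":0.575,"dz":0.28,"rx":0,"ry":0,"rz":0},
  {"dx":-0.415,"dy":0.575,"dz":0.28,"rx":0,"ry":0,"rz":0},
  {"dx":-0.415,"dy":0.575,"dz":0.28,"rx":0,"ry":0,"rz":0},
  {"dx":0,"dy":0,"dz":0,"rx":0,"ry":0,"rz":0},
  {"dx":0,"dy":0,"dz":0,"rx":0,"ry":0,"rz":0},
])

```text
t: 2.3
tcp_pos: [0.4474, 0.3551, 0.1188]
tool_rot: [-179.9, 0.0, 98.2]
ft_force: [-0.5, -0.3, -0.3]
gripper_width: 0.0858
grip_force: 0.0
```

```bash
python3 - <<'E'
from h import *
p,d=grab('side'); cv2.imwrite('pics/a1.png',cv2.resize(p[60:220,130:340],(800,610))[:600])
E
python3 go.py 0.447 0.3545 0.003
```

```text
shift units [-0.02 -0.    2.33] rot units [-0.   -0.    0.04] tcp [0.447  0.3557 0.1193] t 2.35 w 0.0855
```

View pics/a1.png

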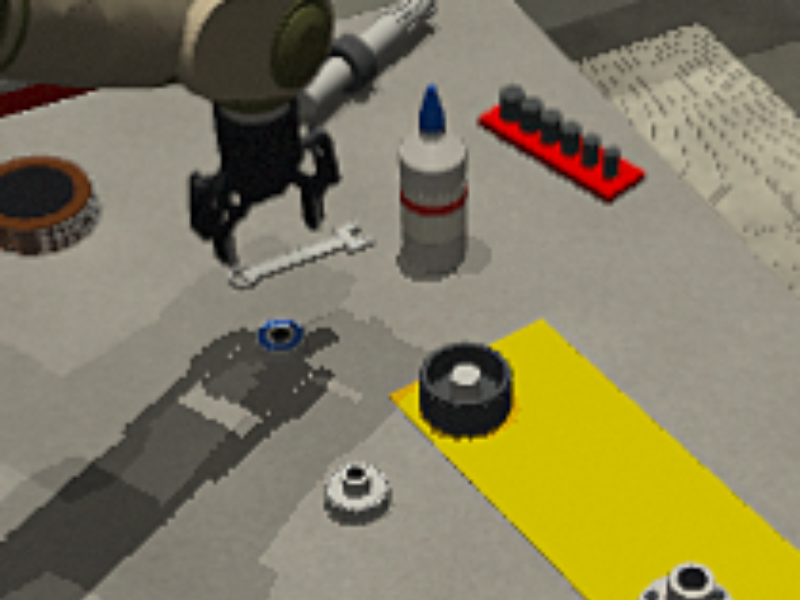

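The fingers, at (220,240) and (315,215), straddle the bearing at (280,335), with the wrench and oil bottle clear. Descending now, then closing.

Request:
send_rows([
  {"dx":0,"dy":0,"dz":0.45,"rx":0,"ry":0,"rz":0.04},
  {"dx":0,"dy":0,"dz":0.45,"rx":0,"ry":0,"rz":0},
  {"dx":0,"dy":0,"dz":0.45,"rx":0,"ry":0,"rz":0},
  {"dx":0,"dy":0,"dz":0.45,"rx":0,"ry":0,"rz":0},
  {"dx":0,"dy":0,"dz":0.3,"rx":0,"ry":0,"rz":0},
  {"dx":0,"dy":0,"dz":0.2,"rx":0,"ry":0,"rz":0},
  {"dx":0,"dy":0,"dz":0.04,"rx":0,"ry":0,"rz":0},
  {"dx":0,"dy":0,"dz":0,"rx":0,"ry":0,"rz":0},
])

```text
t: 3.15
tcp_pos: [0.4476, 0.3558, 0.0028]
tool_rot: [180.0, -0.0, 98.0]
ft_force: [-0.7, 0.1, -0.4]
gripper_width: 0.0852
grip_force: 0.0
```

Request:
send_rows([
  {"dx":0,"dy":0,"dz":0,"rx":0,"ry":0,"rz":0},
  {"dx":0,"dy":0,"dz":0,"rx":0,"ry":0,"rz":0},
  {"dx":0,"dy":0,"dz":0,"rx":0,"ry":0,"rz":0},
  {"dx":0,"dy":0,"dz":0,"rx":0,"ry":0,"rz":0},
  {"dx":0,"dy":0,"dz":0,"rx":0,"ry":0,"rz":0},
  {"dx":0,"dy":0,"dz":0,"rx":0,"ry":0,"rz":0},
  {"dx":0,"dy":0,"dz":0,"rx":0,"ry":0,"rz":0},
  {"dx":0,"dy":0,"dz":0,"rx":0,"ry":0,"rz":0},
], jaw=-1, grip_force=40)

```text
t: 3.95
tcp_pos: [0.4477, 0.3556, 0.0034]
tool_rot: [179.9, -0.0, 98.0]
ft_force: [-1.8, -1.4, 6.4]
gripper_width: 0.0494
grip_force: 40.7
```

Request:
send_rows([
  {"dx":0,"dy":0,"dz":-0.1,"rx":0,"ry":0,"rz":0},
  {"dx":0,"dy":0,"dz":-0.3,"rx":0,"ry":0,"rz":0},
  {"dx":0,"dy":0,"dz":-0.4,"rx":0,"ry":0,"rz":0},
  {"dx":0,"dy":0,"dz":-0.4,"rx":0,"ry":0,"rz":0},
  {"dx":0,"dy":0,"dz":-0.4,"rx":0,"ry":0,"rz":0},
  {"dx":0,"dy":0,"dz":-0.3,"rx":0,"ry":0,"rz":0},
  {"dx":0,"dy":0,"dz":-0.1,"rx":0,"ry":0,"rz":0},
  {"dx":0,"dy":0,"dz":0,"rx":0,"ry":0,"rz":0},
])

```text
t: 4.75
tcp_pos: [0.4477, 0.3556, 0.1033]
tool_rot: [179.9, -0.0, 98.0]
ft_force: [-1.0, 0.5, -1.7]
gripper_width: 0.05
grip_force: 41.8
```

```bash
python3 go.py 0.6785 0.0424 0.1
python3 - <<'E'
from h import *
p,d=grab('side'); cv2.imwrite('pics/a2.png',cv2.resize(p[60:220,130:340],(800,610))[:600])
E
```

```text
shift units [-6.85  3.7   0.07] rot units [ 0.01 -0.01 -0.01] tcp [0.4477 0.3556 0.1033] t 4.75 w 0.05
```

View pics/a2.png

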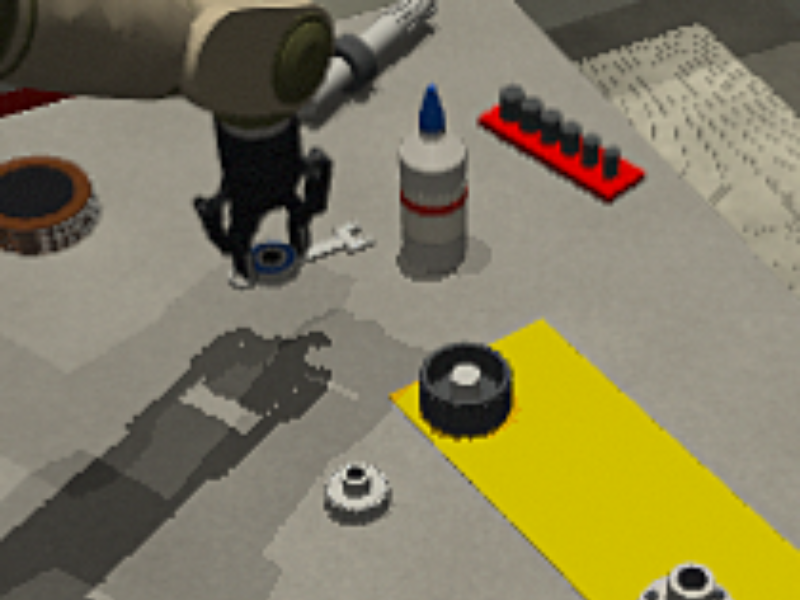

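The bearing is held flat between the fingers at (272,258). I'll carry it to behind the gear's place, using twelve rows of about (-0.57, 0.31).

Request:
send_rows([
  {"dx":-0.3,"dy":0.16,"dz":0,"rx":0,"ry":0,"rz":0},
  {"dx":-0.6,"dy":0.32,"dz":0,"rx":0,"ry":0,"rz":0},
  {"dx":-0.65,"dy":0.35,"dz":0,"rx":0,"ry":0,"rz":0},
  {"dx":-0.65,"dy":0.35,"dz":0,"rx":0,"ry":0,"rz":0},
  {"dx":-0.65,"dy":0.35,"dz":0,"rx":0,"ry":0,"rz":0},
  {"dx":-0.65,"dy":0.35,"dz":0,"rx":0,"ry":0,"rz":0},
  {"dx":-0.65,"dy":0.35,"dz":0,"rx":0,"ry":0,"rz":0},
  {"dx":-0.65,"dy":0.35,"dz":0,"rx":0,"ry":0,"rz":0},
  {"dx":-0.65,"dy":0.35,"dz":0,"rx":0,"ry":0,"rz":0},
  {"dx":-0.65,"dy":0.35,"dz":0,"rx":0,"ry":0,"rz":0},
  {"dx":-0.5,"dy":0.28,"dz":0,"rx":0,"ry":0,"rz":0},
  {"dx":-0.25,"dy":0.14,"dz":0,"rx":0,"ry":0,"rz":0},
])

```text
t: 6.0
tcp_pos: [0.6788, 0.0383, 0.1009]
tool_rot: [-179.9, 0.0, 97.8]
ft_force: [0.4, -0.6, -2.0]
gripper_width: 0.0501
grip_force: 41.8
```

```bash
python3 go.py 0.6785 0.0424 0.004
```

```text
shift units [0.08 0.   1.94] rot units [-0.01  0.   -0.04] tcp [0.6788 0.0383 0.1009] t 6.0 w 0.0501
```

Request:
send_rows([
  {"dx":0,"dy":0,"dz":0.2,"rx":0,"ry":0,"rz":0},
  {"dx":0.03,"dy":0,"dz":0.4,"rx":0,"ry":0,"rz":0},
  {"dx":0.03,"dy":0,"dz":0.4,"rx":0,"ry":0,"rz":0},
  {"dx":0,"dy":0,"dz":0.4,"rx":0,"ry":0,"rz":0},
  {"dx":0,"dy":0,"dz":0.3,"rx":0,"ry":0,"rz":0},
  {"dx":0,"dy":0,"dz":0.15,"rx":0,"ry":0,"rz":0},
  {"dx":0,"dy":0,"dz":0.06,"rx":0,"ry":0,"rz":0},
  {"dx":0,"dy":0,"dz":0,"rx":0,"ry":0,"rz":0},
  {"dx":0,"dy":0,"dz":0,"rx":0,"ry":0,"rz":0},
])

```text
t: 6.9
tcp_pos: [0.6781, 0.0448, 0.0077]
tool_rot: [179.9, 0.0, 98.0]
ft_force: [0.2, 0.1, -0.8]
gripper_width: 0.0498
grip_force: 41.9
```

Request:
send_rows([
  {"dx":0,"dy":0,"dz":0.05,"rx":0,"ry":0,"rz":0},
  {"dx":0,"dy":0,"dz":0.03,"rx":0,"ry":0,"rz":0},
  {"dx":0,"dy":0,"dz":0,"rx":0,"ry":0,"rz":0},
])

```text
t: 7.2
tcp_pos: [0.6779, 0.0449, 0.0034]
tool_rot: [180.0, 0.0, 98.0]
ft_force: [-1.4, 0.0, 3.6]
gripper_width: 0.05
grip_force: 42.3
```

Request:
send_rows([
  {"dx":0,"dy":0,"dz":0,"rx":0,"ry":0,"rz":0},
  {"dx":0,"dy":0,"dz":0,"rx":0,"ry":0,"rz":0},
  {"dx":0,"dy":0,"dz":0,"rx":0,"ry":0,"rz":0},
  {"dx":0,"dy":0,"dz":0,"rx":0,"ry":0,"rz":0},
  {"dx":0,"dy":0,"dz":-0.1,"rx":0,"ry":0,"rz":0},
  {"dx":0,"dy":0,"dz":-0.3,"rx":0,"ry":0,"rz":0},
  {"dx":0,"dy":0,"dz":-0.5,"rx":0,"ry":0,"rz":0},
  {"dx":0,"dy":0,"dz":-0.6,"rx":0,"ry":0,"rz":0},
  {"dx":0,"dy":0,"dz":-0.5,"rx":0,"ry":0,"rz":0},
  {"dx":0,"dy":0,"dz":0,"rx":0,"ry":0,"rz":0},
], jaw=1)

```text
t: 8.2
tcp_pos: [0.6796, 0.0448, 0.1084]
tool_rot: [179.5, 0.1, 98.0]
ft_force: [-0.0, -0.0, 0.3]
gripper_width: 0.0853
grip_force: 0.0
```

```bash
python3 go.py 0.426 0.1308 0.1
```

```text
shift units [ 2.41 -4.78  0.17] rot units [ 0.08  0.02 -0.01] tcp [0.6796 0.0448 0.1084] t 8.2 w 0.0853
```

Request:
send_rows([
  {"dx":0.24,"dy":-0.48,"dz":0,"rx":0,"ry":0,"rz":0},
  {"dx":0.24,"dy":-0.48,"dz":0,"rx":0,"ry":0,"rz":0},
  {"dx":0.24,"dy":-0.48,"dz":0,"rx":0,"ry":0,"rz":0},
  {"dx":0.24,"dy":-0.48,"dz":0,"rx":0,"ry":0,"rz":0},
  {"dx":0.24,"dy":-0.48,"dz":0,"rx":0,"ry":0,"rz":0},
  {"dx":0.24,"dy":-0.48,"dz":0,"rx":0,"ry":0,"rz":0},
  {"dx":0.24,"dy":-0.48,"dz":0,"rx":0,"ry":0,"rz":0},
  {"dx":0.24,"dy":-0.48,"dz":0,"rx":0,"ry":0,"rz":0},
  {"dx":0.24,"dy":-0.48,"dz":0,"rx":0,"ry":0,"rz":0},
  {"dx":0.24,"dy":-0.46,"dz":0,"rx":0,"ry":0,"rz":0},
  {"dx":0,"dy":0,"dz":0,"rx":0,"ry":0,"rz":0},
  {"dx":0,"dy":0,"dz":0,"rx":0,"ry":0,"rz":0},
])

```text
t: 9.4
tcp_pos: [0.4247, 0.1307, 0.1032]
tool_rot: [179.9, 0.0, 98.0]
ft_force: [0.1, -0.6, -0.0]
gripper_width: 0.0853
grip_force: 0.0
```

```bash
python3 go.py 0.426 0.1308 0.025
python3 - <<'E'
from h import *; import m
p,d=grab('side'); m.parts('side')
E
```

```text
shift units [-0.    0.03  1.56] rot units [ 0.01  0.   -0.01] tcp [0.4247 0.1307 0.1032] t 9.4 w 0.0853
side px [318 178] n 6118 toprect [0.259  0.1053 0.0862 0.0656] ztop 0.5318 mean [0.2486 0.0938] allmid [0.4504 0.2583]
side px [465 282] n 142 toprect [0.6766 0.0439 0.053  0.0467] ztop 0.0185 mean [0.6769 0.044 ] allmid [0.6771 0.0453]
side px [349 295] n 201 toprect [0.4246 0.1288 0.0246 0.021 ] ztop 0.0376 mean [0.4248 0.1295] allmid [0.4252 0.1288]
side px [484 345] n 514 toprect [ 0.617  -0.1337  0.0381  0.0381] ztop 0.0594 mean [ 0.6159 -0.1331] allmid [ 0.6174 -0.127 ]
side px [404 370] n 133 toprect [ 0.4319 -0.1183  0.0297  0.0318] ztop 0.0421 mean [ 0.4322 -0.1174] allmid [ 0.4327 -0.1157]
side px [426 410] n 120 toprect [ 0.4298 -0.2127  0.052   0.0464] ztop 0.0161 mean [ 0.4299 -0.2138] allmid [ 0.4292 -0.2119]
side px [596 437] n 921 toprect [ 0.6476 -0.445   0.055   0.0517] ztop 0.1518 mean [ 0.6474 -0.446 ] allmid [ 0.6464 -0.4367]
side px [390 444] n 129 toprect [ 0.3306 -0.2492  0.0499  0.0497] ztop 0.0164 mean [ 0.3317 -0.2507] allmid [ 0.3322 -0.2449]
side px [460 451] n 135 toprect [ 0.4417 -0.323   0.05    0.0495] ztop 0.0161 mean [ 0.4399 -0.3241] allmid [ 0.4413 -0.3247]
```

The bearing was placed as planned: side camera (0.677, 0.044), sheet x about 84 mm. Now the gear hub.

Request:
send_rows([
  {"dx":0,"dy":0.02,"dz":0.3,"rx":0,"ry":0,"rz":0},
  {"dx":0,"dy":0,"dz":0.4,"rx":0,"ry":0,"rz":0},
  {"dx":0,"dy":0,"dz":0.4,"rx":0,"ry":0,"rz":0},
  {"dx":0,"dy":0,"dz":0.3,"rx":0,"ry":0,"rz":0},
  {"dx":0,"dy":0,"dz":0.15,"rx":0,"ry":0,"rz":0},
  {"dx":0,"dy":0,"dz":0,"rx":0,"ry":0,"rz":0},
  {"dx":0,"dy":0,"dz":0,"rx":0,"ry":0,"rz":0},
])

```text
t: 10.15
tcp_pos: [0.426, 0.1306, 0.0257]
tool_rot: [180.0, 0.0, 97.9]
ft_force: [0.8, -0.2, -0.5]
gripper_width: 0.0854
grip_force: 0.0
```

Request:
send_rows([
  {"dx":0,"dy":0,"dz":0,"rx":0,"ry":0,"rz":0},
  {"dx":0,"dy":0,"dz":0,"rx":0,"ry":0,"rz":0},
  {"dx":0,"dy":0,"dz":0,"rx":0,"ry":0,"rz":0},
  {"dx":0,"dy":0,"dz":0,"rx":0,"ry":0,"rz":0},
  {"dx":0,"dy":0,"dz":0,"rx":0,"ry":0,"rz":0},
  {"dx":0,"dy":0,"dz":0,"rx":0,"ry":0,"rz":0},
  {"dx":0,"dy":0,"dz":0,"rx":0,"ry":0,"rz":0},
  {"dx":0,"dy":0,"dz":0,"rx":0,"ry":0,"rz":0},
  {"dx":0,"dy":0,"dz":0,"rx":0,"ry":0,"rz":0},
  {"dx":0,"dy":0,"dz":0,"rx":0,"ry":0,"rz":0},
], jaw=-1, grip_force=60)

```text
t: 11.15
tcp_pos: [0.4256, 0.1308, 0.0258]
tool_rot: [180.0, 0.0, 98.0]
ft_force: [-2.6, 1.0, 6.0]
gripper_width: 0.0234
grip_force: 58.5
```

Request:
send_rows([
  {"dx":0,"dy":0,"dz":-0.1,"rx":0,"ry":0,"rz":0},
  {"dx":0,"dy":0,"dz":-0.3,"rx":0,"ry":0,"rz":0},
  {"dx":0,"dy":0,"dz":-0.4,"rx":0,"ry":0,"rz":0},
  {"dx":0,"dy":0,"dz":-0.3,"rx":0,"ry":0,"rz":0},
  {"dx":0,"dy":0,"dz":-0.1,"rx":0,"ry":0,"rz":0},
  {"dx":0,"dy":0,"dz":0,"rx":0,"ry":0,"rz":0},
])

```text
t: 11.75
tcp_pos: [0.4253, 0.1308, 0.0854]
tool_rot: [180.0, 0.0, 98.0]
ft_force: [-0.2, 0.0, -4.4]
gripper_width: 0.0235
grip_force: 59.5
```

Request:
send_rows([
  {"dx":-0.1,"dy":0.12,"dz":0,"rx":0,"ry":0,"rz":0},
  {"dx":-0.2,"dy":0.25,"dz":0,"rx":0,"ry":0,"rz":0},
  {"dx":-0.3,"dy":0.37,"dz":0,"rx":0,"ry":0,"rz":0},
  {"dx":-0.3,"dy":0.37,"dz":0,"rx":0,"ry":0,"rz":0},
  {"dx":-0.3,"dy":0.37,"dz":0,"rx":0,"ry":0,"rz":0},
  {"dx":-0.3,"dy":0.37,"dz":0,"rx":0,"ry":0,"rz":0},
  {"dx":-0.3,"dy":0.37,"dz":0,"rx":0,"ry":0,"rz":0},
  {"dx":-0.3,"dy":0.37,"dz":0,"rx":0,"ry":0,"rz":0},
  {"dx":-0.24,"dy":0.31,"dz":0,"rx":0,"ry":0,"rz":0},
  {"dx":-0.12,"dy":0.16,"dz":0,"rx":0,"ry":0,"rz":0},
  {"dx":0,"dy":0,"dz":0,"rx":0,"ry":0,"rz":0},
  {"dx":0,"dy":0,"dz":0,"rx":0,"ry":0,"rz":0},
])

```text
t: 12.95
tcp_pos: [0.5931, 0.0305, 0.0845]
tool_rot: [-179.9, -0.0, 98.0]
ft_force: [0.2, 1.0, -4.6]
gripper_width: 0.0232
grip_force: 59.6
```

```bash
python3 go.py 0.5943 0.0305 0.0258
python3 - <<'E'
from h import *
p,d=grab('side'); cv2.imwrite('pics/a3.png',cv2.resize(p[90:250,200:410],(800,610))[:600])
E
```

```text
shift units [-0.    0.02  1.17] rot units [-0.02 -0.01 -0.01] tcp [0.5931 0.0305 0.0845] t 12.95 w 0.0232
```

View pics/a3.png

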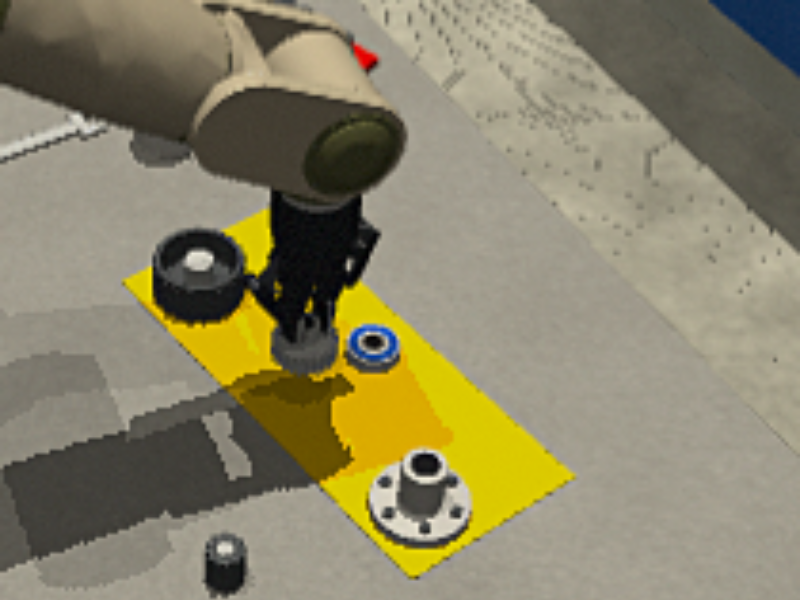

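The gear hangs level at (305,345) in front of the bearing at (373,347). I'll lower it gently and release.

Request:
send_rows([
  {"dx":0,"dy":0.02,"dz":0.15,"rx":0,"ry":0,"rz":0},
  {"dx":0,"dy":0,"dz":0.3,"rx":0,"ry":0,"rz":0},
  {"dx":0,"dy":0,"dz":0.3,"rx":0,"ry":0,"rz":0},
  {"dx":0,"dy":0,"dz":0.2,"rx":0,"ry":0,"rz":0},
  {"dx":0,"dy":0,"dz":0.12,"rx":0,"ry":0,"rz":0},
  {"dx":0,"dy":0,"dz":0.05,"rx":0,"ry":0,"rz":0},
  {"dx":0,"dy":0,"dz":0,"rx":0,"ry":0,"rz":0},
  {"dx":0,"dy":0,"dz":0,"rx":0,"ry":0,"rz":0},
])

```text
t: 13.8
tcp_pos: [0.5952, 0.0302, 0.0298]
tool_rot: [179.9, 0.0, 98.0]
ft_force: [0.5, -1.0, -4.2]
gripper_width: 0.0228
grip_force: 59.6
```

Request:
send_rows([
  {"dx":0,"dy":-0.02,"dz":0.05,"rx":0,"ry":0,"rz":0},
  {"dx":0,"dy":0,"dz":0.03,"rx":0,"ry":0,"rz":0},
  {"dx":0,"dy":0,"dz":0,"rx":0,"ry":0,"rz":0},
])

```text
t: 14.1
tcp_pos: [0.5939, 0.0301, 0.0259]
tool_rot: [180.0, 0.0, 98.0]
ft_force: [-2.7, -0.2, 2.3]
gripper_width: 0.0231
grip_force: 60.2
```

Request:
send_rows([
  {"dx":0,"dy":0,"dz":0,"rx":0,"ry":0,"rz":0},
  {"dx":0,"dy":0,"dz":0,"rx":0,"ry":0,"rz":0},
  {"dx":0,"dy":0,"dz":0,"rx":0,"ry":0,"rz":0},
  {"dx":0,"dy":0,"dz":0,"rx":0,"ry":0,"rz":0},
  {"dx":0,"dy":0,"dz":-0.1,"rx":0,"ry":0,"rz":0},
  {"dx":0,"dy":0,"dz":-0.3,"rx":0,"ry":0,"rz":0},
  {"dx":0,"dy":0,"dz":-0.5,"rx":0,"ry":0,"rz":0},
  {"dx":0,"dy":0,"dz":-0.5,"rx":0,"ry":0,"rz":0},
  {"dx":0,"dy":0,"dz":-0.3,"rx":0,"ry":0,"rz":0},
  {"dx":0,"dy":0,"dz":0,"rx":0,"ry":0,"rz":0},
], jaw=1)

```text
t: 15.1
tcp_pos: [0.5952, 0.03, 0.1136]
tool_rot: [179.7, 0.1, 98.0]
ft_force: [0.8, 1.0, -0.1]
gripper_width: 0.0855
grip_force: 0.0
```

```bash
python3 go.py 0.442 -0.324 0.11
```

```text
shift units [-6.58 -4.02  0.07] rot units [ 0.05  0.02 -0.01] tcp [0.5952 0.03   0.1136] t 15.1 w 0.0855
```

Request:
send_rows([
  {"dx":-0.55,"dy":-0.335,"dz":0,"rx":0,"ry":0,"rz":0},
  {"dx":-0.55,"dy":-0.335,"dz":0,"rx":0,"ry":0,"rz":0},
  {"dx":-0.55,"dy":-0.335,"dz":0,"rx":0,"ry":0,"rz":0},
  {"dx":-0.55,"dy":-0.335,"dz":0,"rx":0,"ry":0,"rz":0},
  {"dx":-0.55,"dy":-0.335,"dz":0,"rx":0,"ry":0,"rz":0},
  {"dx":-0.55,"dy":-0.335,"dz":0,"rx":0,"ry":0,"rz":0},
  {"dx":-0.55,"dy":-0.335,"dz":0,"rx":0,"ry":0,"rz":0},
  {"dx":-0.55,"dy":-0.335,"dz":0,"rx":0,"ry":0,"rz":0},
  {"dx":-0.55,"dy":-0.335,"dz":0,"rx":0,"ry":0,"rz":0},
  {"dx":-0.55,"dy":-0.335,"dz":0,"rx":0,"ry":0,"rz":0},
  {"dx":-0.55,"dy":-0.335,"dz":0,"rx":0,"ry":0,"rz":0},
  {"dx":-0.53,"dy":-0.335,"dz":0,"rx":0,"ry":0,"rz":0},
])

```text
t: 16.3
tcp_pos: [0.4396, -0.3246, 0.11]
tool_rot: [-180.0, -0.0, 98.0]
ft_force: [0.1, -0.2, 0.6]
gripper_width: 0.0854
grip_force: 0.0
```

Request:
send_rows([
  {"dx":0,"dy":0,"dz":0,"rx":0,"ry":0,"rz":0},
  {"dx":0,"dy":0,"dz":0,"rx":0,"ry":0,"rz":0},
  {"dx":0,"dy":0,"dz":0,"rx":0,"ry":0,"rz":0},
])

```text
t: 16.6
tcp_pos: [0.4406, -0.3226, 0.1101]
tool_rot: [-180.0, -0.0, 98.0]
ft_force: [0.1, 1.1, 0.8]
gripper_width: 0.0858
grip_force: 0.0
```

```bash
python3 - <<'E'
from h import *; import m
grab('top');grab('side');m.parts('side');m.parts('top')
E
python3 go.py 0.442 -0.324 0.004
```

```text
side px [378 246] n 13132 toprect [ 0.2752 -0.0323  0.211   0.0836] ztop 0.6403 mean [ 0.287  -0.0322] allmid [0.4819 0.0439]
side px [380 171] n 657 toprect [0.6477 0.4062 0.0229 0.0243] ztop 0.1607 mean [0.6469 0.4078] allmid [0.6474 0.402 ]
side px [260 251] n 316 toprect [0.2397 0.0494 0.0121 0.0392] ztop 0.3548 mean [0.2369 0.0495] allmid [0.2414 0.0939]
side px [404 370] n 131 toprect [ 0.4334 -0.1177  0.0354  0.0316] ztop 0.0416 mean [ 0.4327 -0.1171] allmid [ 0.4328 -0.1167]
side px [596 437] n 922 toprect [ 0.6474 -0.4451  0.0561  0.0518] ztop 0.1515 mean [ 0.6473 -0.4463] allmid [ 0.6825 -0.4478]
side px [391 444] n 131 toprect [ 0.3334 -0.2475  0.0516  0.0476] ztop 0.0163 mean [ 0.3317 -0.2486] allmid [ 0.3308 -0.2454]
side px [460 451] n 130 toprect [ 0.4402 -0.3235  0.0493  0.0494] ztop 0.0172 mean [ 0.4405 -0.3239] allmid [ 0.4449 -0.3234]
top px [220 234] n 484 toprect [0.6457 0.4108 0.0222 0.0238] ztop 0.1676 mean [0.6447 0.4105] allmid [0.6632 0.4146]
top px [385 231] n 158 toprect [0.6808 0.0449 0.0447 0.0475] ztop 0.0195 mean [0.6807 0.0453] allmid [0.6796 0.0456]

[... 491 characters left out ...]
[203 274] n 46 toprect [0.5693 0.4663 0.051  0.0325] ztop 0.0126 mean [0.5691 0.4657] allmid [0.5698 0.4666]
top px [473 383] n 9928 toprect [ 0.2793 -0.0287  0.2032  0.0713] ztop 0.6458 mean [ 0.2909 -0.0186] allmid [ 0.3961 -0.1412]
top px [201 302] n 28 toprect [0.5037 0.4659 0.0136 0.044 ] ztop 0.0122 mean [0.5023 0.4655] allmid [0.5036 0.466 ]
top px [453 336] n 80 toprect [ 0.4343 -0.1172  0.0284  0.0319] ztop 0.0439 mean [ 0.4338 -0.1158] allmid [ 0.4365 -0.1164]
top px [495 339] n 81 toprect [ 0.4312 -0.212   0.0488  0.0461] ztop 0.0182 mean [ 0.4313 -0.2127] allmid [ 0.4318 -0.2154]
shift units [-0.03  0.02  2.12] rot units [-0. -0.  0.] tcp [ 0.4408 -0.3226  0.1102] t 16.7 w 0.0852
```

The gear sits at mid-row: top view (0.596, 0.030), with a camera bias of about +2 mm. Next is the ring.

Request:
send_rows([
  {"dx":-0.03,"dy":0.02,"dz":0.4,"rx":0,"ry":0,"rz":0},
  {"dx":0,"dy":0,"dz":0.45,"rx":0,"ry":0,"rz":0},
  {"dx":0,"dy":0,"dz":0.45,"rx":0,"ry":0,"rz":0},
  {"dx":0,"dy":0,"dz":0.4,"rx":0,"ry":0,"rz":0},
  {"dx":0,"dy":0,"dz":0.25,"rx":0,"ry":0,"rz":0},
  {"dx":0,"dy":0,"dz":0.13,"rx":0,"ry":0,"rz":0},
  {"dx":0,"dy":0,"dz":0.04,"rx":0,"ry":0,"rz":0},
  {"dx":0,"dy":0,"dz":0,"rx":0,"ry":0,"rz":0},
  {"dx":0,"dy":0,"dz":0,"rx":0,"ry":0,"rz":0},
])

```text
t: 17.6
tcp_pos: [0.442, -0.3252, 0.0051]
tool_rot: [180.0, 0.1, 98.0]
ft_force: [1.0, -1.1, -0.5]
gripper_width: 0.0854
grip_force: 0.0
```

Request:
send_rows([
  {"dx":0,"dy":0,"dz":0,"rx":0,"ry":0,"rz":0},
  {"dx":0,"dy":0,"dz":0,"rx":0,"ry":0,"rz":0},
  {"dx":0,"dy":0,"dz":0,"rx":0,"ry":0,"rz":0},
  {"dx":0,"dy":0,"dz":0,"rx":0,"ry":0,"rz":0},
  {"dx":0,"dy":0,"dz":0,"rx":0,"ry":0,"rz":0},
  {"dx":0,"dy":0,"dz":0,"rx":0,"ry":0,"rz":0},
  {"dx":0,"dy":0,"dz":0,"rx":0,"ry":0,"rz":0},
  {"dx":0,"dy":0,"dz":0,"rx":0,"ry":0,"rz":0},
], jaw=-1, grip_force=35)

```text
t: 18.4
tcp_pos: [0.4418, -0.325, 0.0052]
tool_rot: [180.0, 0.0, 98.0]
ft_force: [-2.1, 2.9, 8.4]
gripper_width: 0.05
grip_force: 34.8
```

Request:
send_rows([
  {"dx":0,"dy":0,"dz":-0.1,"rx":0,"ry":0,"rz":0},
  {"dx":0,"dy":0,"dz":-0.3,"rx":0,"ry":0,"rz":0},
  {"dx":0,"dy":0,"dz":-0.5,"rx":0,"ry":0,"rz":0},
  {"dx":0,"dy":0,"dz":-0.5,"rx":0,"ry":0,"rz":0},
  {"dx":0,"dy":0,"dz":-0.4,"rx":0,"ry":0,"rz":0},
  {"dx":0,"dy":0,"dz":-0.2,"rx":0,"ry":0,"rz":0},
  {"dx":0,"dy":0,"dz":0,"rx":0,"ry":0,"rz":0},
  {"dx":0,"dy":0,"dz":0,"rx":0,"ry":0,"rz":0},
])

```text
t: 19.2
tcp_pos: [0.4413, -0.3246, 0.1034]
tool_rot: [-180.0, -0.1, 98.0]
ft_force: [0.6, 0.0, -0.7]
gripper_width: 0.0497
grip_force: 36.5
```

```bash
python3 - <<'E'
from h import *
p,d=grab('side'); cv2.imwrite('pics/a4.png',cv2.resize(p[150:340,180:420],(800,633))[:600])
E
python3 go.py 0.5942 0.0303 0.105
```

```text
shift units [ 6.6   4.02 -0.04] rot units [-0.01 -0.02 -0.01] tcp [ 0.4412 -0.3245  0.1032] t 19.25 w 0.0499
```

View pics/a4.png

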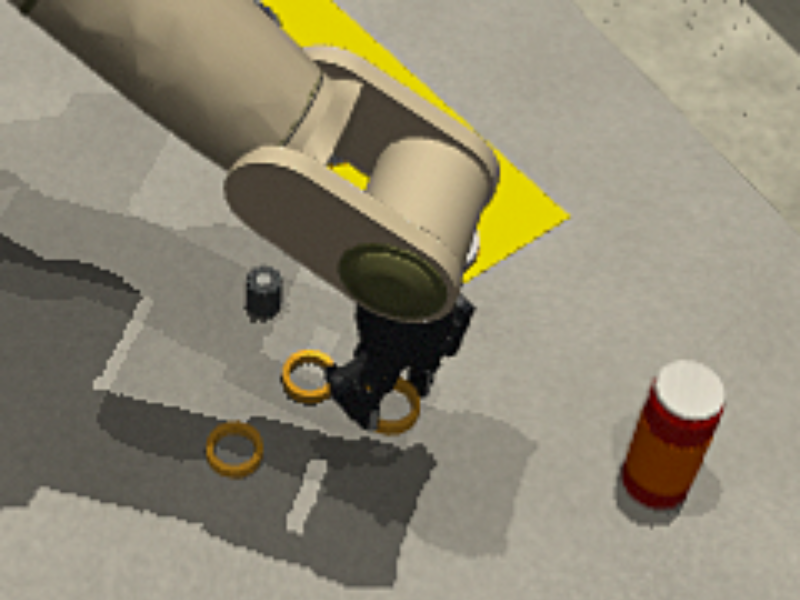

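The ring is held flat at (395,405) and the two look-alikes are untouched. I'll carry it over the gear.

Request:
send_rows([
  {"dx":0.3,"dy":0.18,"dz":0,"rx":0,"ry":0,"rz":0},
  {"dx":0.6,"dy":0.37,"dz":0,"rx":0,"ry":0,"rz":0},
  {"dx":0.6,"dy":0.37,"dz":0,"rx":0,"ry":0,"rz":0},
  {"dx":0.6,"dy":0.37,"dz":0,"rx":0,"ry":0,"rz":0},
  {"dx":0.6,"dy":0.37,"dz":0,"rx":0,"ry":0,"rz":0},
  {"dx":0.6,"dy":0.37,"dz":0,"rx":0,"ry":0,"rz":0},
  {"dx":0.6,"dy":0.37,"dz":0,"rx":0,"ry":0,"rz":0},
  {"dx":0.6,"dy":0.37,"dz":0,"rx":0,"ry":0,"rz":0},
  {"dx":0.6,"dy":0.37,"dz":0,"rx":0,"ry":0,"rz":0},
  {"dx":0.6,"dy":0.37,"dz":0,"rx":0,"ry":0,"rz":0},
  {"dx":0.55,"dy":0.32,"dz":0,"rx":0,"ry":0,"rz":0},
  {"dx":0.32,"dy":0.18,"dz":0,"rx":0,"ry":0,"rz":0},
])

```text
t: 20.45
tcp_pos: [0.5946, 0.0316, 0.1033]
tool_rot: [-179.9, -0.1, 98.1]
ft_force: [-0.0, 0.1, -0.5]
gripper_width: 0.0495
grip_force: 36.5
```

Request:
send_rows([
  {"dx":0,"dy":0,"dz":0.2,"rx":0,"ry":0,"rz":0},
  {"dx":0,"dy":0,"dz":0.3,"rx":0,"ry":0,"rz":0},
  {"dx":0,"dy":0,"dz":0.2,"rx":0,"ry":0,"rz":0},
  {"dx":0,"dy":0,"dz":0,"rx":0,"ry":0,"rz":0},
  {"dx":0,"dy":0,"dz":0,"rx":0,"ry":0,"rz":0},
])

```text
t: 20.95
tcp_pos: [0.5945, 0.0279, 0.0692]
tool_rot: [-180.0, -0.0, 97.9]
ft_force: [0.1, -0.1, -1.1]
gripper_width: 0.0499
grip_force: 36.5
```

```bash
python3 go.py 0.5942 0.0303 0.0265;python3 - <<'E'
from h import *
p,d=grab('side'); P=cloud('side',d)
h=cv2.cvtColor(p,cv2.COLOR_BGR2HSV)
cv2.imwrite('pics/a5.png',cv2.resize(p[120:220,230:360],(780,600),interpolation=cv2.INTER_CUBIC))
E
```

```text
shift units [ 0.05 -0.    0.85] rot units [-0.   -0.   -0.02] tcp [0.5945 0.0279 0.0692] t 20.95 w 0.0499
```

View pics/a5.png

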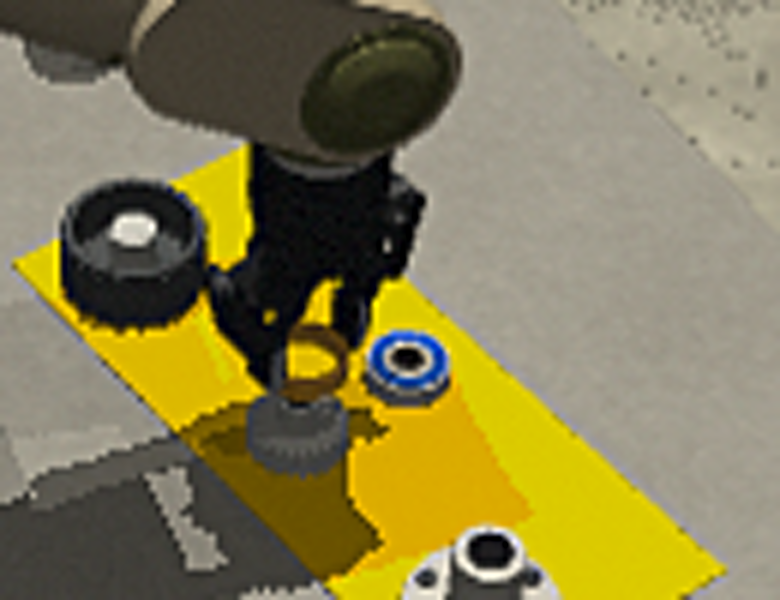

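The ring's right edge at 348 puts its centre near column 303, and the gear's is 298 plus a parallax of about 4 px. It is aligned, so I'll lower it with force watched.

Request:
send_rows([
  {"dx":0.03,"dy":0,"dz":0.15,"rx":0,"ry":0,"rz":0},
  {"dx":0,"dy":0,"dz":0.2,"rx":0,"ry":0,"rz":0},
  {"dx":0,"dy":0,"dz":0.2,"rx":0,"ry":0,"rz":0},
  {"dx":0,"dy":0,"dz":0.15,"rx":0,"ry":0,"rz":0},
  {"dx":0,"dy":0,"dz":0.08,"rx":0,"ry":0,"rz":0},
  {"dx":0,"dy":0,"dz":0,"rx":0,"ry":0,"rz":0},
  {"dx":0,"dy":0,"dz":0,"rx":0,"ry":0,"rz":0},
])

```text
t: 21.7
tcp_pos: [0.5946, 0.0297, 0.0305]
tool_rot: [180.0, 0.0, 98.0]
ft_force: [-0.6, 0.2, -1.0]
gripper_width: 0.0497
grip_force: 36.5
```

Request:
send_rows([
  {"dx":0,"dy":0,"dz":0.06,"rx":0,"ry":0,"rz":0},
  {"dx":0,"dy":0,"dz":0.04,"rx":0,"ry":0,"rz":0},
  {"dx":0,"dy":0,"dz":0,"rx":0,"ry":0,"rz":0},
])

```text
t: 22.0
tcp_pos: [0.5946, 0.0297, 0.0254]
tool_rot: [180.0, 0.0, 98.0]
ft_force: [-0.3, -0.4, -0.3]
gripper_width: 0.0499
grip_force: 36.6
```

Request:
send_rows([
  {"dx":0,"dy":0,"dz":0,"rx":0,"ry":0,"rz":0},
  {"dx":0,"dy":0,"dz":0,"rx":0,"ry":0,"rz":0},
  {"dx":0,"dy":0,"dz":0,"rx":0,"ry":0,"rz":0},
  {"dx":0,"dy":0,"dz":0,"rx":0,"ry":0,"rz":0},
  {"dx":0,"dy":0,"dz":-0.1,"rx":0,"ry":0,"rz":0},
  {"dx":0,"dy":0,"dz":-0.3,"rx":0,"ry":0,"rz":0},
  {"dx":0,"dy":0,"dz":-0.5,"rx":0,"ry":0,"rz":0},
  {"dx":0,"dy":0,"dz":-0.5,"rx":0,"ry":0,"rz":0},
  {"dx":0,"dy":0,"dz":-0.3,"rx":0,"ry":0,"rz":0},
  {"dx":0,"dy":0,"dz":0,"rx":0,"ry":0,"rz":0},
], jaw=1)

```text
t: 23.0
tcp_pos: [0.5958, 0.0296, 0.1137]
tool_rot: [179.7, 0.1, 98.0]
ft_force: [-0.2, -0.9, -0.3]
gripper_width: 0.0853
grip_force: 0.0
```

```bash
python3 go.py 0.433 -0.1172 0.11
```

```text
shift units [-2.45 -3.63  0.07] rot units [ 0.05  0.02 -0.01] tcp [0.5958 0.0296 0.1137] t 23.0 w 0.0853
```

Request:
send_rows([
  {"dx":-0.27,"dy":-0.4,"dz":0,"rx":0,"ry":0,"rz":0},
  {"dx":-0.27,"dy":-0.4,"dz":0,"rx":0,"ry":0,"rz":0},
  {"dx":-0.27,"dy":-0.4,"dz":0,"rx":0,"ry":0,"rz":0},
  {"dx":-0.27,"dy":-0.4,"dz":0,"rx":0,"ry":0,"rz":0},
  {"dx":-0.27,"dy":-0.4,"dz":0,"rx":0,"ry":0,"rz":0},
  {"dx":-0.27,"dy":-0.4,"dz":0,"rx":0,"ry":0,"rz":0},
  {"dx":-0.27,"dy":-0.4,"dz":0,"rx":0,"ry":0,"rz":0},
  {"dx":-0.27,"dy":-0.4,"dz":0,"rx":0,"ry":0,"rz":0},
  {"dx":-0.27,"dy":-0.41,"dz":0,"rx":0,"ry":0,"rz":0},
  {"dx":0,"dy":0,"dz":0,"rx":0,"ry":0,"rz":0},
  {"dx":0,"dy":0,"dz":0,"rx":0,"ry":0,"rz":0},
  {"dx":0,"dy":0,"dz":0,"rx":0,"ry":0,"rz":0},
])

```text
t: 24.2
tcp_pos: [0.4329, -0.1153, 0.1102]
tool_rot: [180.0, -0.0, 98.0]
ft_force: [-0.7, -0.4, -0.0]
gripper_width: 0.0851
grip_force: 0.0
```

```bash
python3 go.py 0.433 -0.1172 0.01;python3 - <<'E'
from h import *
p,d=grab('side'); q,e=grab('top')
a=cv2.resize(p[120:220,230:350],(600,500),interpolation=cv2.INTER_CUBIC)
b=cv2.resize(q[130:190,230:254],(200,500),interpolation=cv2.INTER_CUBIC)
cv2.imwrite('pics/a6.png',np.hstack([a,b]))
for n,i,c in(('side',p,d),('top',q,e)):
    P=cloud(n,c); h=cv2.cvtColor(i,cv2.COLOR_BGR2HSV)
    w=np.hypot(P[...,0]-.595,P[...,1]-.03)<.036
    for lo,hi in((.03,.035),(.0355,.045)):
        k=w&(P[...,2]>lo)&(P[...,2]<hi); print(n,lo,k.sum(),np.round(P[k].mean(0),4),np.round((P[k].min(0)+P[k].max(0))/2,4))
E
```

```text
shift units [-0.04 -0.    2.  ] rot units [ 0.   -0.   -0.01] tcp [ 0.4329 -0.1153  0.1102] t 24.2 w 0.0851
side 0.03 23 [0.6039 0.0307 0.0328] [0.6025 0.0329 0.0326]
side 0.0355 27 [0.6026 0.0322 0.038 ] [0.6039 0.0318 0.0387]
top 0.03 53 [0.5979 0.031  0.0324] [0.5957 0.0311 0.0324]
top 0.0355 36 [0.5948 0.031  0.0383] [0.5945 0.0313 0.0397]
```

View pics/a6.png

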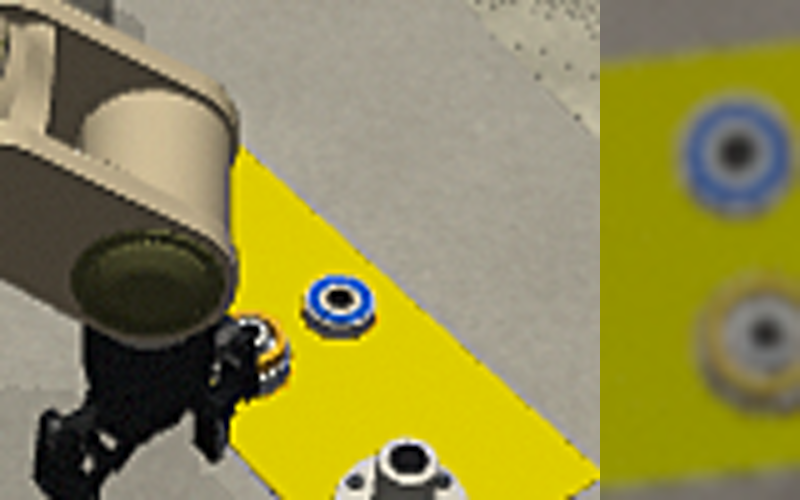

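The ring sits flat around the hub. In the top inset the hub is at (765,335) inside the ring, with the bearing behind at (737,155). Last is the pinion.

Request:
send_rows([
  {"dx":-0.04,"dy":0,"dz":0.3,"rx":0,"ry":0,"rz":0},
  {"dx":0,"dy":0,"dz":0.4,"rx":0,"ry":0,"rz":0},
  {"dx":0,"dy":0,"dz":0.4,"rx":0,"ry":0,"rz":0},
  {"dx":0,"dy":0,"dz":0.4,"rx":0,"ry":0,"rz":0},
  {"dx":0,"dy":0,"dz":0.3,"rx":0,"ry":0,"rz":0},
  {"dx":0,"dy":0,"dz":0.2,"rx":0,"ry":0,"rz":0},
  {"dx":0,"dy":0,"dz":0,"rx":0,"ry":0,"rz":0},
  {"dx":0,"dy":0,"dz":0,"rx":0,"ry":0,"rz":0},
])

```text
t: 25.1
tcp_pos: [0.4332, -0.1176, 0.0106]
tool_rot: [180.0, 0.0, 98.0]
ft_force: [0.6, 0.1, 0.3]
gripper_width: 0.085
grip_force: 0.0
```

Request:
send_rows([
  {"dx":0,"dy":0,"dz":0,"rx":0,"ry":0,"rz":0},
  {"dx":0,"dy":0,"dz":0,"rx":0,"ry":0,"rz":0},
  {"dx":0,"dy":0,"dz":0,"rx":0,"ry":0,"rz":0},
  {"dx":0,"dy":0,"dz":0,"rx":0,"ry":0,"rz":0},
  {"dx":0,"dy":0,"dz":0,"rx":0,"ry":0,"rz":0},
  {"dx":0,"dy":0,"dz":0,"rx":0,"ry":0,"rz":0},
  {"dx":0,"dy":0,"dz":0,"rx":0,"ry":0,"rz":0},
  {"dx":0,"dy":0,"dz":0,"rx":0,"ry":0,"rz":0},
  {"dx":0,"dy":0,"dz":0,"rx":0,"ry":0,"rz":0},
], jaw=-1, grip_force=50)

```text
t: 26.0
tcp_pos: [0.4331, -0.1177, 0.0108]
tool_rot: [180.0, 0.0, 98.0]
ft_force: [-1.3, 2.1, 6.3]
gripper_width: 0.0322
grip_force: 49.2
```

Request:
send_rows([
  {"dx":0,"dy":0,"dz":-0.1,"rx":0,"ry":0,"rz":0},
  {"dx":0,"dy":0,"dz":-0.3,"rx":0,"ry":0,"rz":0},
  {"dx":0,"dy":0,"dz":-0.5,"rx":0,"ry":0,"rz":0},
  {"dx":0,"dy":0,"dz":-0.5,"rx":0,"ry":0,"rz":0},
  {"dx":0,"dy":0,"dz":-0.4,"rx":0,"ry":0,"rz":0},
  {"dx":0,"dy":0,"dz":-0.2,"rx":0,"ry":0,"rz":0},
  {"dx":0,"dy":0,"dz":0,"rx":0,"ry":0,"rz":0},
  {"dx":0,"dy":0,"dz":0,"rx":0,"ry":0,"rz":0},
])

```text
t: 26.8
tcp_pos: [0.4324, -0.1174, 0.1095]
tool_rot: [-179.9, -0.0, 98.0]
ft_force: [0.4, 0.1, -2.8]
gripper_width: 0.0324
grip_force: 50.1
```

```bash
python3 go.py 0.5835 0.1067 0.11
```

```text
shift units [ 4.02  3.62 -0.01] rot units [-0.01 -0.01 -0.01] tcp [ 0.4324 -0.1174  0.1095] t 26.8 w 0.0324
```

Request:
send_rows([
  {"dx":0.2,"dy":0.18,"dz":0,"rx":0,"ry":0,"rz":0},
  {"dx":0.4,"dy":0.36,"dz":0,"rx":0,"ry":0,"rz":0},
  {"dx":0.45,"dy":0.4,"dz":0,"rx":0,"ry":0,"rz":0},
  {"dx":0.45,"dy":0.4,"dz":0,"rx":0,"ry":0,"rz":0},
  {"dx":0.45,"dy":0.4,"dz":0,"rx":0,"ry":0,"rz":0},
  {"dx":0.45,"dy":0.4,"dz":0,"rx":0,"ry":0,"rz":0},
  {"dx":0.45,"dy":0.4,"dz":0,"rx":0,"ry":0,"rz":0},
  {"dx":0.45,"dy":0.4,"dz":0,"rx":0,"ry":0,"rz":0},
  {"dx":0.45,"dy":0.4,"dz":0,"rx":0,"ry":0,"rz":0},
  {"dx":0.27,"dy":0.27,"dz":0,"rx":0,"ry":0,"rz":0},
  {"dx":0,"dy":0,"dz":0,"rx":0,"ry":0,"rz":0},
  {"dx":0,"dy":0,"dz":0,"rx":0,"ry":0,"rz":0},
])

```text
t: 28.0
tcp_pos: [0.583, 0.1064, 0.1087]
tool_rot: [-179.8, -0.0, 98.0]
ft_force: [-0.6, -0.6, -2.8]
gripper_width: 0.0326
grip_force: 50.3
```

```bash
python3 go.py 0.5835 0.1067 0.0115
```

```text
shift units [0.   0.01 1.94] rot units [-0.03 -0.   -0.01] tcp [0.583  0.1064 0.1087] t 28.0 w 0.0326
```

Request:
send_rows([
  {"dx":0,"dy":0,"dz":0.2,"rx":0,"ry":0,"rz":0},
  {"dx":0,"dy":0,"dz":0.4,"rx":0,"ry":0,"rz":0},
  {"dx":0,"dy":0,"dz":0.4,"rx":0,"ry":0,"rz":0},
  {"dx":0,"dy":0,"dz":0.4,"rx":0,"ry":0,"rz":0},
  {"dx":0,"dy":0,"dz":0.25,"rx":0,"ry":0,"rz":0},
  {"dx":0,"dy":0,"dz":0.12,"rx":0,"ry":0,"rz":0},
  {"dx":0,"dy":0,"dz":0.06,"rx":0,"ry":0,"rz":0},
  {"dx":0,"dy":0,"dz":0,"rx":0,"ry":0,"rz":0},
  {"dx":0,"dy":0,"dz":0,"rx":0,"ry":0,"rz":0},
])

```text
t: 28.9
tcp_pos: [0.5841, 0.1064, 0.0195]
tool_rot: [179.9, 0.0, 98.0]
ft_force: [0.0, 0.1, -2.3]
gripper_width: 0.0325
grip_force: 50.3
```

Request:
send_rows([
  {"dx":0,"dy":0,"dz":0.08,"rx":0,"ry":0,"rz":0},
  {"dx":0,"dy":0,"dz":0.05,"rx":0,"ry":0,"rz":0},
  {"dx":0,"dy":0,"dz":0.03,"rx":0,"ry":0,"rz":0},
  {"dx":0,"dy":0,"dz":0,"rx":0,"ry":0,"rz":0},
  {"dx":0,"dy":0,"dz":0,"rx":0,"ry":0,"rz":0},
])

```text
t: 29.4
tcp_pos: [0.5837, 0.1065, 0.0109]
tool_rot: [180.0, 0.0, 98.0]
ft_force: [-0.4, -0.4, -0.1]
gripper_width: 0.0325
grip_force: 50.5
```

Touching down (vertical force back to zero). Release, rise and back off.

Request:
send_rows([
  {"dx":0,"dy":0,"dz":0,"rx":0,"ry":0,"rz":0},
  {"dx":0,"dy":0,"dz":0,"rx":0,"ry":0,"rz":0},
  {"dx":0,"dy":0,"dz":0,"rx":0,"ry":0,"rz":0},
  {"dx":0,"dy":0,"dz":0,"rx":0,"ry":0,"rz":0},
  {"dx":0,"dy":0,"dz":0,"rx":0,"ry":0,"rz":0},
  {"dx":0,"dy":0,"dz":-0.1,"rx":0,"ry":0,"rz":0},
  {"dx":0,"dy":0,"dz":-0.3,"rx":0,"ry":0,"rz":0},
  {"dx":0,"dy":0,"dz":-0.5,"rx":0,"ry":0,"rz":0},
  {"dx":0,"dy":0,"dz":-0.5,"rx":0,"ry":0,"rz":0},
  {"dx":0,"dy":0,"dz":-0.5,"rx":0,"ry":0,"rz":0},
  {"dx":0,"dy":0,"dz":-0.3,"rx":0,"ry":0,"rz":0},
  {"dx":0,"dy":0,"dz":0,"rx":0,"ry":0,"rz":0},
], jaw=1)

```text
t: 30.6
tcp_pos: [0.585, 0.1065, 0.1241]
tool_rot: [179.7, 0.0, 98.0]
ft_force: [-0.7, 0.5, 0.3]
gripper_width: 0.0855
grip_force: 0.0
```

Request:
send_rows([
  {"dx":0.2,"dy":-0.4,"dz":0,"rx":0,"ry":0,"rz":0},
  {"dx":0.3,"dy":-0.5,"dz":0,"rx":0,"ry":0,"rz":0},
  {"dx":0.3,"dy":-0.5,"dz":0,"rx":0,"ry":0,"rz":0},
  {"dx":0.3,"dy":-0.5,"dz":0,"rx":0,"ry":0,"rz":0},
  {"dx":0.3,"dy":-0.5,"dz":0,"rx":0,"ry":0,"rz":0},
  {"dx":0.3,"dy":-0.5,"dz":0,"rx":0,"ry":0,"rz":0},
  {"dx":0.3,"dy":-0.5,"dz":0,"rx":0,"ry":0,"rz":0},
  {"dx":0.3,"dy":-0.3,"dz":0,"rx":0,"ry":0,"rz":0},
  {"dx":0,"dy":0,"dz":0,"rx":0,"ry":0,"rz":0},
])

```text
t: 31.5
tcp_pos: [0.3827, 0.1955, 0.1206]
tool_rot: [-179.9, -0.0, 98.1]
ft_force: [0.1, -0.0, 0.1]
gripper_width: 0.0856
grip_force: 0.0
```

Run:
```python
from h import *
p,d=grab('side'); q,e=grab('top')
a=cv2.resize(p[110:230,220:350],(450,415),interpolation=cv2.INTER_CUBIC)
b=cv2.resize(q[120:200,180:248],(350,415),interpolation=cv2.INTER_CUBIC)
cv2.imwrite('pics/a7.png',np.hstack([a,b]))
O=np.array([.5944,.0308]);th=np.radians(8.03);X=np.array([np.cos(th),np.sin(th)]);Y=np.array([-np.sin(th),np.cos(th)])
for n,c in(('side',d),('top',e)):
    P=cloud(n,c)
    for nm,x,y,r,lo,hi in(('gear hub',0,0,.02,.0345,.05),('ring+hub',0,0,.04,.029,.05),('bearing',.085,0,.035,.01,.03),('pinion',0,.077,.024,.032,.06),('drum',0,.165,.06,.038,.06),('flange',0,-.165,.03,.05,.07)):
        g=O+x*X+y*Y; k=(np.hypot(P[...,0]-g[0],P[...,1]-g[1])<r)&(P[...,2]>lo)&(P[...,2]<hi)
        if k.sum()<5: print(n,nm,'hidden');continue
        Q=P[k]; w=np.array(cv2.minAreaRect(Q[:,:2].astype(np.float32))[0])-O
        print(n,nm,k.sum(),'sheet x,y mm',np.round([w@X*1e3,w@Y*1e3],1),'z',np.round(np.median(Q[:,2]),4))
```

```text
side gear hub 37 sheet x,y mm [-2.4 -1.1] z 0.0375
side ring+hub 109 sheet x,y mm [-1.7 -1.6] z 0.0341
side bearing 124 sheet x,y mm [82.5  0.4] z 0.0148
side pinion 64 sheet x,y mm [ 0.  78.6] z 0.038
side drum 178 sheet x,y mm [  0.2 163.5] z 0.0428
side flange 111 sheet x,y mm [  -1.9 -165.3] z 0.059
top gear hub 31 sheet x,y mm [-0.2 -1.4] z 0.0394
top ring+hub 97 sheet x,y mm [1.2 0.3] z 0.0352
top bearing 138 sheet x,y mm [86.8  1. ] z 0.0155
top pinion 65 sheet x,y mm [ 1.7 77.4] z 0.0392
top drum 171 sheet x,y mm [  2.2 166. ] z 0.0428
top flange 97 sheet x,y mm [   2.4 -163.9] z 0.0585
```

View pics/a7.png

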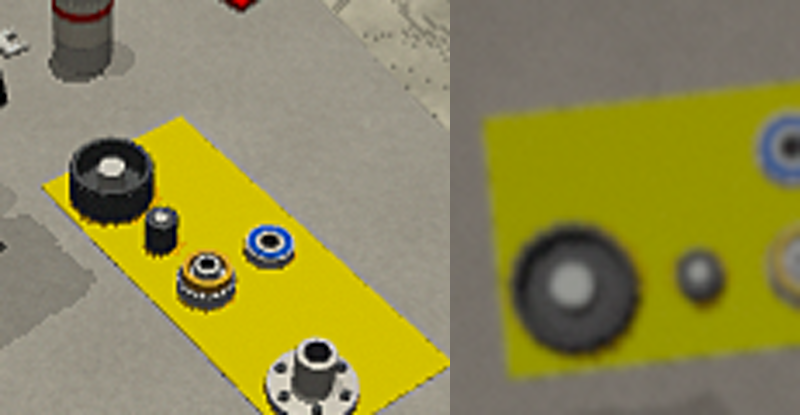

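The side view shows the drum (111,180), pinion (161,230), gear with ring (206,278), flange (316,380) and bearing (269,245), all upright and clear of each other. Both views agree within tolerance: gear about (-1,-1) mm, pinion (1,78) mm, bearing (85,1) mm.

```bash
python3 -c "from plant import manip; print(manip.sign_off())"
```

```text
the job is handed in; nothing more can be done
None
```

The gear set is laid out on the yellow sheet and handed in at about 31.6 s of the 102 s limit; the last camera check had every part upright, released and within tolerance, but `sign_off` returned no verdict.

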